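# Click the camera onto its stand and tug to check it

## Robot

A 7-joint arm with a two-finger parallel gripper is mounted at the origin on the work surface. World frame = base frame: x ahead of the robot, y to its left, z up, the work surface at z = 0. Lengths are in m, angles in rad, forces in N, time in s.
With the tool pointing down it reaches from about 0.425 to 0.975 m from the base axis. Payload 16.7 kg.
Tool frame: the origin (TCP) lies at the very end of the fingers, on their centre line; the grasp point (between the pads) lies 19 mm behind it (manip.hold_point_z is the z of the grasp point in the tool frame, in m); z points along the fingers, y is the direction in which the jaws open and shut (so a half turn about z gives the same grasp; the last joint's range is limited). The gripper opens to 85 mm and grips with 20 to 120 N. Pads are 22 mm wide; open, the fingers measure 114 mm over their backs; the gripper's body (76 mm by 85 mm) begins 54 mm behind the grasp point. The pads swing forward as they close: fully open they stand 13 mm farther back than shut.
Start: joints at [-1.327, 0.426, 0.074, 1.606, -0.034, 1.111, -0.067], TCP at [0.258, 0.624, 0.231] pointing down, gripper open.
Joint ranges: [-2.85, 2.85], [-0.5, 2.14], [-1.23, 1.37], [0.21, 2.46], [-1.02, 4.16], [0.16, 2.05], [-2.73, 2.73]. Speed limits (rad/s): [1.89, 1.89, 2.39, 2.39, 3.01, 3.01, 3.01].

## Interface

Orientations are given as a unit quaternion [w, x, y, z].
In Python, from workcell import manip gives the robot as it stands.
- The arm moves only by the tool carry_out, never from a script. Its argument "moves" is text: rows parted by semicolons, each of 4 numbers parted by spaces: the shift along the tool's x, y, z in mm, then the turn about the tool's z in degrees. A call has 1 to 12 rows; each row is the pose to reach, as a shift and turn from the pose commanded when the call began, along the tool's axes at that moment; what a row does not reach only later rows make up. A row lasts 1/8 s, in which the tool goes at most 62.5 mm and 10.7 degrees, less where a joint would pass 70% of its speed; a pose out of reach is approached as far as the arm can. A call with a gripper value outside its range is refused whole. "jaw" is the gripper's target within -1 to 1 (fully open at 1, half-way at 0, shut at -1), set as the call begins (left out, the last holds). The fingers move at their own pace and stop on an object; "newtons" is the grip in N (left out, the last holds). Time passes only in rows, so rows that repeat a pose let the fingers close. It gives the time, the measured TCP pose, the force and the opening at its end, in the units of the state.
- manip.sense(): the state, without advancing time (a new reading comes with each control period).
- manip.get_image(name): name is "side" or "top"; returns the picture (420x560x3 uint8, red, green, blue); there is no depth.
- manip.get_calibration(name): a dict with "camera_matrix" (3x3 intrinsics, pixels), "dist" ([k1, k2, p1, p2, k3] as OpenCV has them; the pictures are not rectified), "eye" and "rotation" of the camera in the world. Camera axes: x right, y down, z forward; pixel columns grow to the right and rows downward; lengths in m; the calibration is good to about 2 mm. A picture is of the moment at which its call begins. get_calibration takes no time and is no camera call.
- manip.hand_in(): hands the job in, once; it reports no verdict.
The state is a dict: "t": time; "joints": joint angles; "qd": joint speeds; "tau": joint torques, N m; "tool_pos": TCP position; "tcp_rot": TCP orientation; "contact_force": force on the tool from outside, world axes, zero at the start; "moment": the same for the moment, N m; "width": finger opening in m.
Only numpy, scipy, OpenCV 4.12 (cv2) and the standard library are available. Lean on these libraries where they do the work, as an engineer would, in place of code of your own. Each camera call takes 0.05 s, during which the arm holds its last target.

## Task

Put the black camera with the orange foot onto the quick-release head of the camera stand and push it down until the foot clicks fully home between the two rollers. Then, still holding it, give it a gentle upward tug of about a centimetre to check that it latched: the head and its column must come up with the camera; if the camera lifts free instead, push it home again and repeat the tug. Finally let the column back down and leave the camera standing on the stand, and leave the silver compact camera alone.

Things in the scene. Friction and masses are not known exactly. Their poses are not given: they have to be found in the camera images.
- camera: Black camera, 0.5 kg, upright on a round orange foot. Origin: centre of the foot's underside; z up, lens to -x (x -50). Heights in mm: foot 0-11 (radius 20, flaring to 28), neck 11-27, body 46 (x -17 to 29) by 130 (y) up to flat shoulders at 97, then a central viewfinder hump 34 (x) by 44 (y) up to 127, above the centre of mass. Grip the hump across its 44 mm, fingertips 5-8 above the shoulders.
- seat (a point): Centre of the seat of the fixed stand's quick-release head, where the foot's underside belongs, any way round; 70 mm above the table, rises with the column. z up, y from roller to roller. Head 70 (x) by 94 (y), red cheeks at y +-39 to 47, 18 high. Sprung rollers along x, radius 6, at y +-31, 15.7 above the seat. A camera merely set down rests on them 13 mm above the seat and lifts off freely.
- column (a joint): Rise of the stand's sliding column (m): 0 = down, as at the start; stop at 0.025. About 6-10 N of push besides the camera's weight snaps the foot past the rollers to its seat. Latched, a lift brings up the column and head (0.4 kg), which sink back when let down; some 15 N above the camera's weight, or lifting past the stop, pulls the camera free again.
- compact: Bystander: silver compact camera without a foot, 34 (x) by 100 (y) by 60 mm high, a short lens to its -x, standing on the table; origin at the centre of its underside. Not to be moved.
There are look-alikes about, which are no part of the job. Leave any purple or yellow look-alike of the camera alone.

How it is judged:
On the way, in this order (a step that is already met when the one before it is completed fails the run):
1. The camera's foot is fully home on the head's seat, latched under the rollers, before the tug (column below 5.5 mm) (z of camera in the frame of seat between -0.004 and 0.004 m and horizontal distance between camera and seat below 0.015 m and value of joint column below 0.0055 m), for 0.1 s.
2. Tug: the camera lifts the column by more than 6 mm while the foot stays home (value of joint column above 0.006 m and z of camera in the frame of seat below 0.004 m and horizontal distance between camera and seat below 0.015 m and contact force between the fingers and camera above 0.5 N), for 0.1 s.
At the end, for the whole second after the job is handed in: The camera stands upright (within 10 degrees) and at rest on the stand, its foot fully home (within 4 mm of the seat in height, 15 mm sideways) and the column is back down (within 3 mm) (z of camera in the frame of seat below 0.004 m and horizontal distance between camera and seat below 0.015 m and angle between camera's own z axis and vertical below 0.17 rad and value of joint column below 0.003 m and linear speed of camera below 0.02 m/s); the robot touches nothing.
It fails at once if the silver compact camera is moved by more than 30 mm (distance of compact from where it was at the start of the episode above 0.03 m).
It also fails if it takes over 45 s, if anything falls off the work surface, if the arm or the gripper's body presses on something with over 40 N, if the wrist force passes 120 N, or if a joint passes its speed limit or range.

## Working session

There is one attempt and no reset: what is moved stays moved. The work goes in short steps, Python scripts to look and compute and a tool call to move; the robot and the scene stay as the last step left them, time stands still between calls to the robot, and variables do not carry over. Pictures are saved under pics/ and viewed, and the job is handed in when it is done.

Besides the shell and the picture viewer there is one more tool, called after "Call:" as a command line: name --argument value ..., lists and objects as JSON in quotes. carry_out: Moves the arm, as the interface text tells. Its arguments: {"type":"object","properties":{"moves":{"type":"string"},"jaw":{"type":"number"},"newtons":{"type":"number"}},"required":["moves"]}

```bash
mkdir -p pics; ls; python3 - <<'E'
from workcell import manip
import cv2
print(manip.sense(), manip.hold_point_z)
for n in("side","top"):
    cv2.imwrite(f"pics/{n}0.png",manip.get_image(n)[:,:,::-1]); print(n,manip.get_calibration(n))
E
```

```text
pics
{'t': 0.0, 'joints': array([-1.32750597,  0.42674189,  0.0738766 ,  1.60659649, -0.03407352,
        1.11079221, -0.06709012]), 'qd': array([ 0.00099977, -0.00077452,  0.00092057, -0.00085055,  0.00099538,
        0.00022753,  0.00022022]), 'tau': array([-3.33883440e-05, -9.49826288e+01,  3.76064301e+00, -4.63554955e+01,
        1.90758565e-02,  9.69915243e-03, -4.27010082e-05]), 'tool_pos': array([0.25826428, 0.62320666, 0.23060942]), 'tcp_rot': array([-6.06017722e-05,  1.95151276e-01,  9.80772946e-01, -6.36290678e-04]), 'contact_force': array([ 1.05162383, -0.44493247,  0.15343509]), 'moment': array([0.01848691, 0.02072612, 0.02487303]), 'width': 0.08537144461477258} -0.0187
side {'camera_matrix': array([[513.79971875,   0.        , 284.52446445],
       [  0.        , 513.79971875, 218.55122744],
       [  0.        ,   0.        ,   1.        ]]), 'dist': array([-0.13513506,  0.        ,  0.        ,  0.        ,  0.        ]), 'eye': array([ 0.33209241, -0.96964553,  1.00840577]), 'rotation': array([-0.34621924,  0.9319453 , -0.10068673,  0.03837162])}
top {'camera_matrix': array([[445.92164866,   0.        , 276.14226274],
       [  0.        , 445.92164866, 211.15280099],
       [  0.        ,   0.        ,   1.        ]]), 'dist': array([0.01957392, 0.        , 0.        , 0.        , 0.        ]), 'eye': array([ 0.33304916, -0.16989755,  1.33134057]), 'rotation': array([-0.0541747 ,  0.71200788, -0.6978782 ,  0.05546078])}
```

View pics/side0.png

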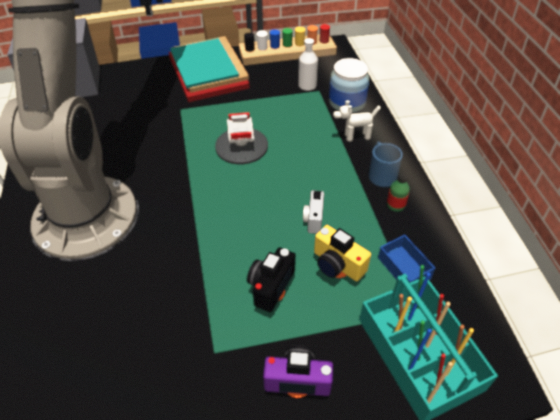

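View pics/top0.png

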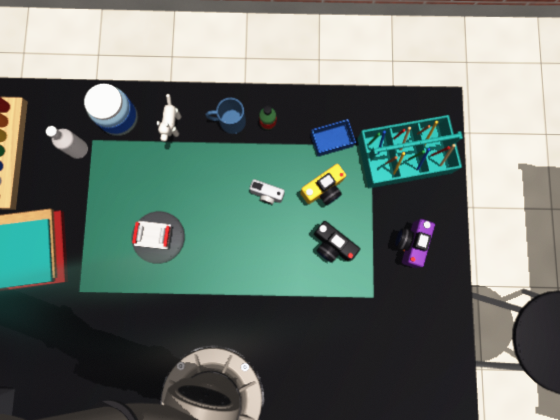

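```bash
cat > h.py <<'E'
import numpy as np,cv2
from scipy.spatial.transform import Rotation as R
from workcell import manip
def cal(n):
    c=manip.get_calibration(n); q=c['rotation']; Rm=R.from_quat([q[1],q[2],q[3],q[0]]).as_matrix()
    return c['camera_matrix'],c['dist'],np.array(c['eye']),Rm   # Rm: cam->world
def proj(n,P):
    K,d,e,Rm=cal(n); rv=cv2.Rodrigues(Rm.T)[0]
    return cv2.projectPoints(np.atleast_2d(np.array(P,float)),rv,-Rm.T@e,K,d)[0][:,0]
def ray(n,uv):
    K,d,e,Rm=cal(n); p=cv2.undistortPoints(np.array(uv,float).reshape(-1,1,2),K,d)[:,0]
    return e,np.c_[p,np.ones(len(p))]@Rm.T
def onz(n,uv,z):
    e,r=ray(n,uv); return e+r*((z-e[2])/r[:,2])[:,None]
E
python3 - <<'E'
from h import *
print(proj('top',[[0,0,0],[.5,0,0]]),proj('side',[[0,0,0],[.5,0,0]]))
t=cv2.imread('pics/top0.png');s=cv2.imread('pics/side0.png')
def crop(i,x,y,w,h,k,o): cv2.imwrite('pics/'+o,cv2.resize(i[y:y+h,x:x+w],None,fx=k,fy=k,interpolation=cv2.INTER_CUBIC))
a=cv2.resize(t[210:270,300:370],(700//2,300));b=cv2.resize(t[205:270,125:195],(350,325))
c=cv2.resize(s[235:315,235:315],(400,400));d=cv2.resize(s[100:170,205:275],(400,400))
crop(t,300,210,70,60,8,'c1.png');crop(t,125,205,70,65,8,'c2.png');crop(s,235,235,75,80,7,'c3.png');crop(s,205,100,75,70,8,'c4.png')
E
```

```text
[[212.05715778 399.35391613]
 [219.25258829 223.6080905 ]] [[ 83.47488369 216.48175191]
 [267.88780708 187.11952943]]
```

View pics/c1.png

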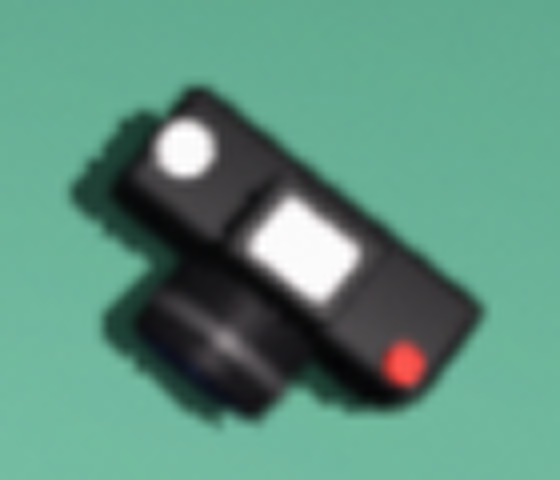

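View pics/c2.png

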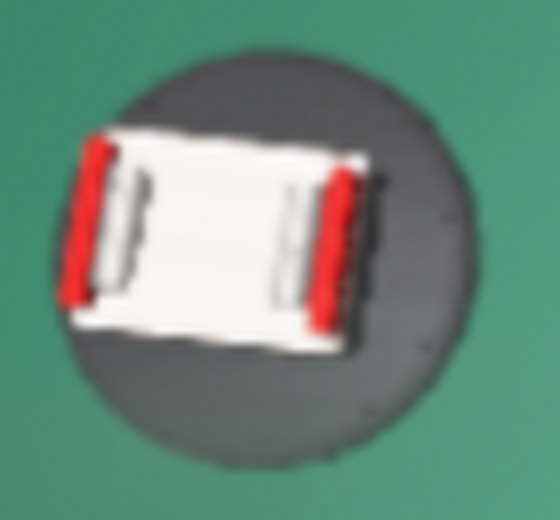

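View pics/c3.png

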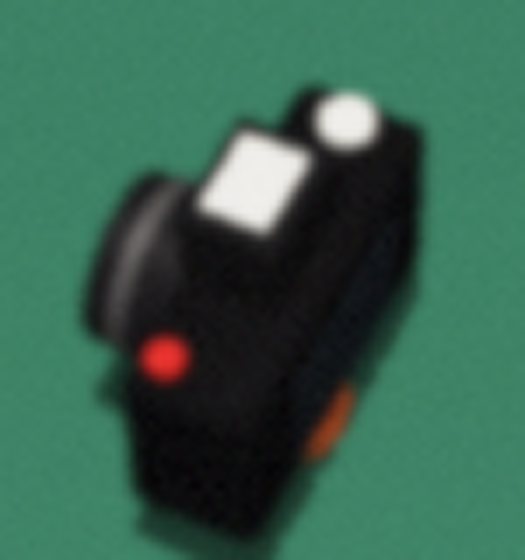

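View pics/c4.png

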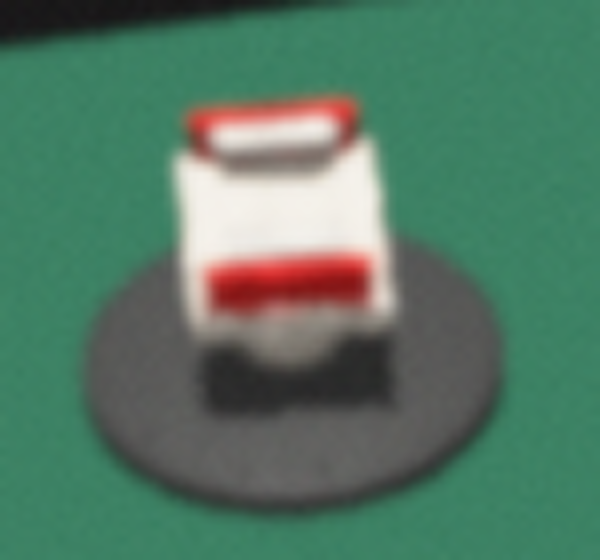

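```bash
cat > m.py <<'E'
from h import *
from scipy.optimize import least_squares
t=cv2.imread('pics/top0.png');s=cv2.imread('pics/side0.png')
def blob(im,x,y,w,h,f):
    c=im[y:y+h,x:x+w].astype(float); hsv=cv2.cvtColor(im[y:y+h,x:x+w],cv2.COLOR_BGR2HSV).astype(int)
    m=f(hsv).astype(np.uint8); n,l,st,ce=cv2.connectedComponentsWithStats(m)
    return [(st[i,4],ce[i]+[x,y],cv2.minAreaRect(np.argwhere(l==i)[:,::-1].astype(np.float32))) for i in range(1,n) if st[i,4]>4]
white=lambda h:(h[...,1]<70)&(h[...,2]>120)
red=lambda h:((h[...,0]<8)|(h[...,0]>172))&(h[...,1]>140)&(h[...,2]>110)
for n,im,b in(('top',t,(300,210,70,60)),('side',s,(235,235,75,80))):
    for f in(white,red):
        for a,c,r in blob(im,*b,f): print(n,a,c.round(1),'hump',onz(n,c,.127).round(4)[0],'shoulder',onz(n,c,.099).round(4)[0],np.round(r[1],1),round(r[2],1))
for n,im,b in(('top',t,(125,205,70,65)),('side',s,(205,100,75,70))):
    for f in(white,red):
        for a,c,r in blob(im,*b,f): print(n,a,c.round(1),onz(n,c,.07).round(4)[0],onz(n,c,.088).round(4)[0],np.round(r[1],1),round(r[2],1))
u=lambda L,k,o:(np.array(L)+.5)/k-.5+o
print('shoulder corners',onz('top',u([(200,88),(485,312),(122,188)],8,[300,210]),.097).round(4))
print('label corners',onz('top',u([(290,193),(364,250),(322,307),(244,248)],8,[300,210]),.127).round(4))
print('label side',onz('side',u([(243,130),(315,160),(265,238),(197,205)],7,[235,235]),.127).round(4))
P=onz('top',u([(100,128),(368,158),(345,352),(72,325)],8,[125,205]),.07);print('seat',P.round(4),P.mean(0))
P=onz('side',u([(175,155),(378,140),(398,318),(192,335)],8,[205,100]),.07);print('seat side',P.round(4),P.mean(0))
E
python3 m.py
```

```text
top 45 [322.6 228.2] hump [ 0.4773 -0.2973  0.127 ] shoulder [ 0.4806 -0.3003  0.099 ] [6. 7.] 90.0
top 120 [337.6 240.8] hump [ 0.4437 -0.3381  0.127 ] shoulder [ 0.4463 -0.342   0.099 ] [12.   9.9] 45.0
top 21 [350. 255.] hump [ 0.4061 -0.3714  0.127 ] shoulder [ 0.4078 -0.376   0.099 ] [4. 4.] 90.0
side 60 [284.  251.5] hump [ 0.4754 -0.3186  0.127 ] shoulder [ 0.4799 -0.2979  0.099 ] [7. 8.] 90.0
side 147 [270.9 260.5] hump [ 0.4431 -0.336   0.127 ] shoulder [ 0.4466 -0.3159  0.099 ] [11.1 13.9] 31.0
side 32 [258.  285.7] hump [ 0.4049 -0.3927  0.127 ] shoulder [ 0.4072 -0.3744  0.099 ] [5. 6.] 90.0
top 720 [150.8 234.3] [0.4567 0.1834 0.07  ] [0.455  0.1783 0.088 ] [33.8 25.6] 6.3
top 72 [135.  232.4] [0.4614 0.2285 0.07  ] [0.4595 0.2228 0.088 ] [ 3.3 20.5] 9.5
top 73 [166.1 235.4] [0.4547 0.14   0.07  ] [0.4529 0.1356 0.088 ] [ 3.9 19.4] 9.5
side 531 [239.6 127.1] [0.4556 0.186  0.07  ] [0.4532 0.1638 0.088 ] [28.3 27. ] 85.9
side 7 [247.  113.6] [0.4866 0.2434 0.07  ] [0.4836 0.2201 0.088 ] [3.6 1.7] 33.7
side 9 [230.8 114.4] [0.4391 0.2498 0.07  ] [0.4371 0.2264 0.088 ] [2. 5.] 90.0
side 98 [240.8 135. ] [0.4532 0.1506 0.07  ] [0.4509 0.1292 0.088 ] [ 5.2 19.1] 85.2
shoulder corners [[ 0.5023 -0.306   0.097 ]
 [ 0.4262 -0.4046  0.097 ]
 [ 0.4667 -0.279   0.097 ]]
label corners [[ 0.4629 -0.3333  0.127 ]
 [ 0.4441 -0.3582  0.127 ]
 [ 0.4245 -0.344   0.127 ]
 [ 0.4439 -0.3177  0.127 ]]
label side [[ 0.4436 -0.3162  0.127 ]
 [ 0.4628 -0.3321  0.127 ]
 [ 0.4421 -0.3572  0.127 ]
 [ 0.4246 -0.341   0.127 ]]
seat [[0.4953 0.2249 0.07  ]
 [0.4864 0.1293 0.07  ]
 [0.4174 0.1334 0.07  ]
 [0.4251 0.2299 0.07  ]] [0.45606957 0.17936446 0.07      ]
seat side [[0.4237 0.2315 0.07  ]
 [0.4976 0.2239 0.07  ]
 [0.4873 0.1238 0.07  ]
 [0.4156 0.1305 0.07  ]] [0.45603037 0.17742411 0.07      ]
```

```bash
cat > g.py <<'E'
from h import *
import sys
def tool(s=None):
    s=s or manip.sense(); q=s['tcp_rot']; return s['tool_pos'],R.from_quat([q[1],q[2],q[3],q[0]]).as_matrix()
def go(*T):
    s=manip.sense(); p,M=tool(s)
    print('t',s['t'],'tcp',p.round(4),'yaw_y',np.degrees(np.arctan2(M[1,1],M[0,1])).round(2),'tilt',M[:,2].round(4),'F',s['contact_force'].round(2),'w',round(s['width'],4))
    for t in T: print(t,((np.array(t)-p)@M*1000).round(1))
E
python3 -c "
from g import *
go((.5,.18,.231),(.5,-.1,.231),(.4435,-.337,.231))"
```

```text
t 0.1 tcp [0.2582 0.6233 0.2307] yaw_y 67.49 tilt [-4.0e-04 -1.1e-03 -1.0e+00] F [-0.29 -0.6  -0.15] w 0.0859
(0.5, 0.18, 0.231) [-3.93e+02 -3.17e+02  1.00e-01]
(0.5, -0.1, 0.231) [-5.002e+02 -5.756e+02  4.000e-01]
(0.4435, -0.337, 0.231) [-5.387e+02 -8.162e+02  7.000e-01]
```

Call:
carry_out --moves "-49 -40 0 2; -98 -79 0 4; -147 -119 0 6; -196 -158 0 8; -246 -198 0 10; -295 -238 0 12; -344 -277 0 14; -393 -317 0 16; -415 -370 0 16; -437 -423 0 16; -459 -475 0 16; -480 -528 0 16" --jaw 1

```text
t: 1.6
tool_pos: [0.4993, -0.0498, 0.2313]
tcp_rot: [0.0, 0.33, 0.944, 0.0]
contact_force: [1.3, 0.6, -0.4]
width: 0.0855
```

```bash
python3 -c "
from g import *
go((.4435,-.337,.231),(.4435,-.337,.140),(.4435,-.337,.1035))"
```

```text
t 1.6 tcp [ 0.4993 -0.0498  0.2313] yaw_y 51.5 tilt [ 1.e-04  2.e-04 -1.e+00] F [ 1.35  0.61 -0.36] w 0.0855
(0.4435, -0.337, 0.231) [-135.1 -259.5    0.3]
(0.4435, -0.337, 0.14) [-135.1 -259.6   91.3]
(0.4435, -0.337, 0.1035) [-135.1 -259.6  127.8]
```

Call:
carry_out --moves "-27 -52 0 0; -54 -104 0 0; -81 -156 0 0; -108 -208 0 0; -130 -250 20 0; -135 -259 50 0; -135 -259 62 0; -135 -259 62 0; -135 -259 62 0"

```text
t: 2.72
tool_pos: [0.4449, -0.3341, 0.1702]
tcp_rot: [0.001, 0.329, 0.944, 0.0]
contact_force: [-0.4, 0.0, -0.3]
width: 0.0855
```

```bash
python3 -c "
from g import *
go((.4435,-.337,.1035))
im=manip.get_image('side')[:,:,::-1];cv2.imwrite('pics/s1.png',cv2.resize(im[160:320,180:360],None,fx=4,fy=3.75/3.75*3.7,interpolation=cv2.INTER_CUBIC))
im=manip.get_image('top')[:,:,::-1];cv2.imwrite('pics/t1.png',cv2.resize(im[190:290,290:400],None,fx=5.5,fy=5.5,interpolation=cv2.INTER_CUBIC))
"
```

```text
t 2.725 tcp [ 0.4449 -0.3341  0.1702] yaw_y 51.57 tilt [ 1.1e-03 -1.0e-04 -1.0e+00] F [-0.38  0.03 -0.29] w 0.0855
(0.4435, -0.337, 0.1035) [-0.7 -3.2 66.7]
```

View pics/s1.png

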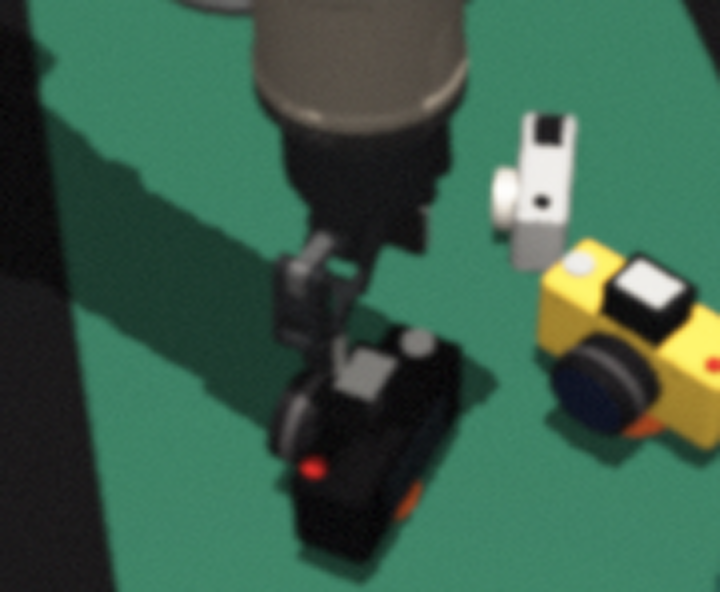

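View pics/t1.png

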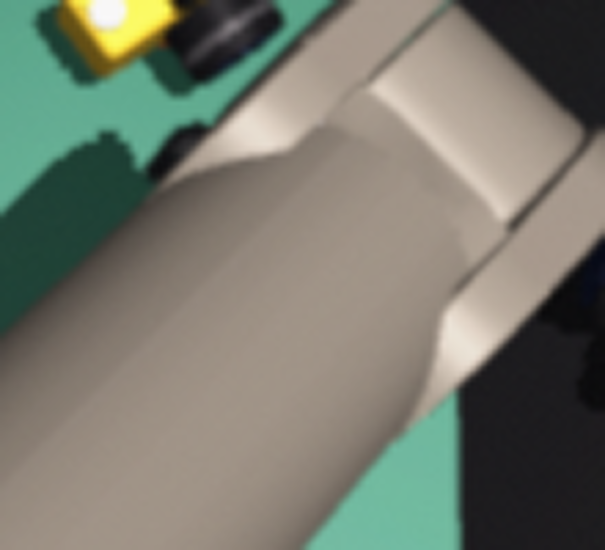

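Call:
carry_out --moves "-0.5 -2 25 0; -0.5 -2 45 0; -0.5 -2 45 0; -0.5 -2 45 0"

```text
t: 3.32
tool_pos: [0.4437, -0.3367, 0.1253]
tcp_rot: [0.001, 0.33, 0.944, -0.0]
contact_force: [-0.1, 0.7, 0.2]
width: 0.0852
```

```bash
python3 -c "
from g import *
go((.4435,-.337,.1035))
im=manip.get_image('side')[:,:,::-1];cv2.imwrite('pics/s2.png',cv2.resize(im[210:320,220:330],None,fx=5,fy=5,interpolation=cv2.INTER_CUBIC))
"
```

```text
t 3.325 tcp [ 0.4437 -0.3367  0.1253] yaw_y 51.5 tilt [ 1.e-03 -5.e-04 -1.e+00] F [-0.11  0.73  0.16] w 0.0852
(0.4435, -0.337, 0.1035) [ 0.  -0.3 21.8]
```

View pics/s2.png

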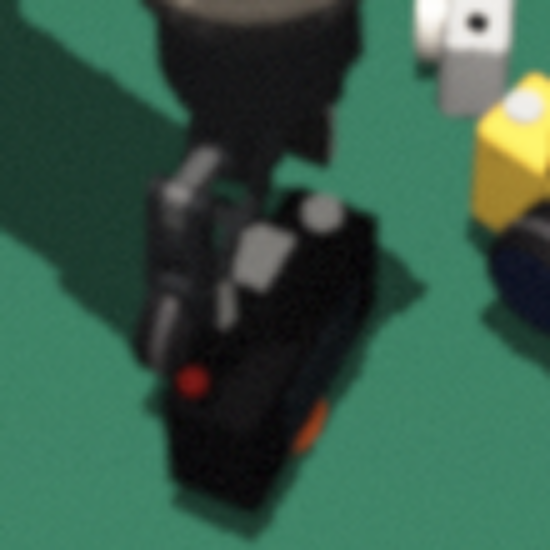

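Call:
carry_out --moves "0 0 12 0; 0 0 21 0; 0 0 21 0; 0 0 21 0"

```text
t: 3.88
tool_pos: [0.4431, -0.3367, 0.1033]
tcp_rot: [-0.0, 0.33, 0.944, -0.0]
contact_force: [0.3, 0.7, 0.3]
width: 0.0855
```

Call:
carry_out --moves "0 0 0 0; 0 0 0 0; 0 0 0 0; 0 0 0 0; 0 0 0 0; 0 0 0 0; 0 0 0 0; 0 0 0 0" --jaw -1 --newtons 80

```text
t: 4.88
tool_pos: [0.4433, -0.337, 0.1039]
tcp_rot: [0.0, 0.33, 0.944, -0.0]
contact_force: [-2.1, -0.8, 8.6]
width: 0.0426
```

Call:
carry_out --moves "0 0 -15 0; 0 0 -45 0; 0 0 -90 0; 0 0 -130 0; 0 0 -130 0; 0 0 -130 0"

```text
t: 5.62
tool_pos: [0.4428, -0.336, 0.2328]
tcp_rot: [-0.0, 0.33, 0.944, 0.0]
contact_force: [0.5, 0.4, -5.7]
width: 0.0427
```

```bash
python3 -c "
from g import *
go((.5,-.1,.235),(.5,.1,.235),(.456,.1785,.235))
im=manip.get_image('side')[:,:,::-1];cv2.imwrite('pics/s3.png',cv2.resize(im[160:320,200:360],None,fx=3.7,fy=3.7,interpolation=cv2.INTER_CUBIC))
"
```

```text
t 5.625 tcp [ 0.4428 -0.336   0.2328] yaw_y 51.51 tilt [-6.e-04  7.e-04 -1.e+00] F [ 0.46  0.42 -5.67] w 0.0427
(0.5, -0.1, 0.235) [102.1 220.3  -2.1]
(0.5, 0.1, 0.235) [226.6 376.8  -1.9]
(0.456, 0.1785, 0.235) [309.9 410.9  -1.8]
```

View pics/s3.png

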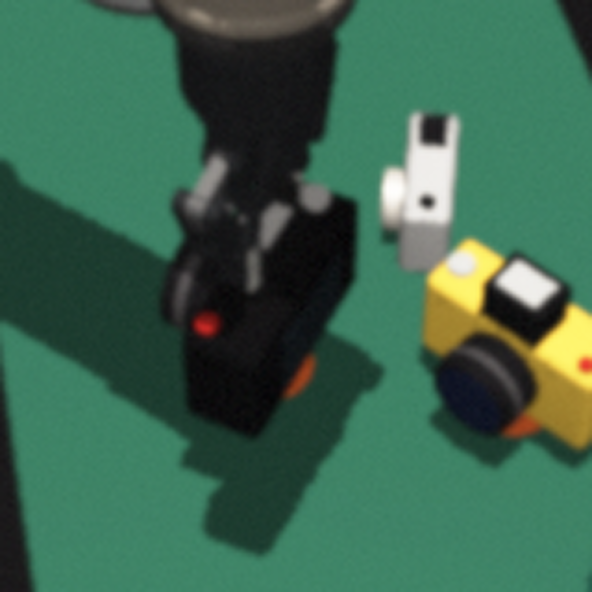

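Call:
carry_out --moves "12 26 -5 0; 35 75 -5 0; 58 125 -5 0; 82 177 -5 0; 105 225 -5 0; 137 265 -5 0; 168 304 -5 0; 200 343 -5 0; 227 375 -5 0; 262 390 -5 0; 290 403 -5 0; 305 409 -5 0"

```text
t: 7.18
tool_pos: [0.4579, 0.1744, 0.2371]
tcp_rot: [-0.001, 0.329, 0.944, -0.001]
contact_force: [0.7, -0.5, -5.6]
width: 0.0426
```

Call:
carry_out --moves "3 2 0 0; 4 2 0 0; 4 2 0 0; 4 2 0 0"

```text
t: 7.68
tool_pos: [0.4576, 0.1768, 0.2383]
tcp_rot: [0.0, 0.33, 0.944, -0.0]
contact_force: [0.3, 0.7, -6.1]
width: 0.0427
```

```bash
python3 -c "
from g import *
go((.456,.1785,.235))
im=manip.get_image('side')[:,:,::-1];cv2.imwrite('pics/s4o.png',im);cv2.imwrite('pics/s4.png',cv2.resize(im[60:180,170:290],None,fx=5,fy=5,interpolation=cv2.INTER_CUBIC))
im=manip.get_image('top')[:,:,::-1];cv2.imwrite('pics/t4o.png',im);cv2.imwrite('pics/t4.png',cv2.resize(im[170:300,80:220],None,fx=4,fy=4,interpolation=cv2.INTER_CUBIC))
"
```

```text
t 7.675 tcp [0.4576 0.1768 0.2383] yaw_y 51.43 tilt [-0.e+00 -1.e-04 -1.e+00] F [ 0.33  0.75 -6.06] w 0.0427
(0.456, 0.1785, 0.235) [2.3 0.3 3.3]
```

View pics/s4.png

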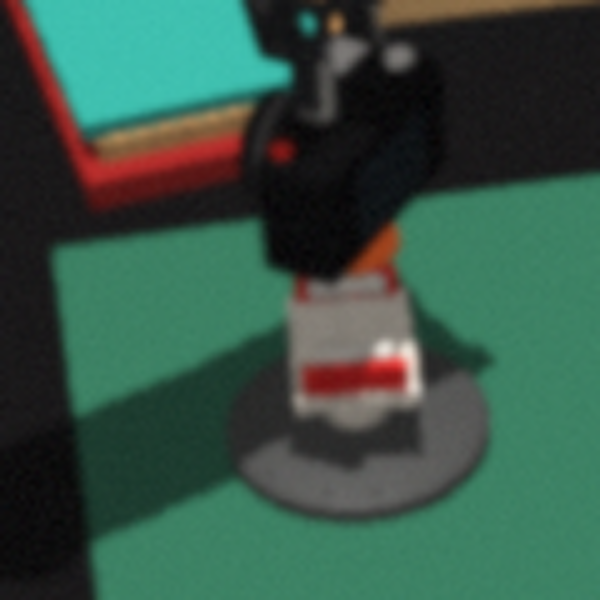

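View pics/t4.png

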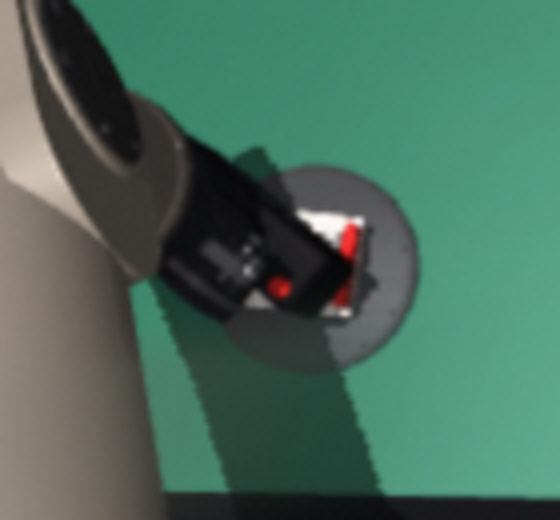

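```bash
python3 - <<'E'
import m
from m import *
red2=lambda h:((h[...,0]<8)|(h[...,0]>172))&(h[...,1]>140)&(h[...,2]>70)
for n,b in(('top',(140,233,18,15)),('side',(218,84,18,13))):
    for a,c,r in blob(cv2.imread(f'pics/{n[0]}4o.png'),*b,red2): print('NEW',n,a,c,onz(n,c,.234).round(4)-np.array([.4576,.1768,.2383]))
E
```

```text
top 45 [322.6 228.2] hump [ 0.4773 -0.2973  0.127 ] shoulder [ 0.4806 -0.3003  0.099 ] [6. 7.] 90.0
top 120 [337.6 240.8] hump [ 0.4437 -0.3381  0.127 ] shoulder [ 0.4463 -0.342   0.099 ] [12.   9.9] 45.0
top 21 [350. 255.] hump [ 0.4061 -0.3714  0.127 ] shoulder [ 0.4078 -0.376   0.099 ] [4. 4.] 90.0
side 60 [284.  251.5] hump [ 0.4754 -0.3186  0.127 ] shoulder [ 0.4799 -0.2979  0.099 ] [7. 8.] 90.0
side 147 [270.9 260.5] hump [ 0.4431 -0.336   0.127 ] shoulder [ 0.4466 -0.3159  0.099 ] [11.1 13.9] 31.0
side 32 [258.  285.7] hump [ 0.4049 -0.3927  0.127 ] shoulder [ 0.4072 -0.3744  0.099 ] [5. 6.] 90.0
top 720 [150.8 234.3] [0.4567 0.1834 0.07  ] [0.455  0.1783 0.088 ] [33.8 25.6] 6.3
top 72 [135.  232.4] [0.4614 0.2285 0.07  ] [0.4595 0.2228 0.088 ] [ 3.3 20.5] 9.5
top 73 [166.1 235.4] [0.4547 0.14   0.07  ] [0.4529 0.1356 0.088 ] [ 3.9 19.4] 9.5
side 531 [239.6 127.1] [0.4556 0.186  0.07  ] [0.4532 0.1638 0.088 ] [28.3 27. ] 85.9
side 7 [247.  113.6] [0.4866 0.2434 0.07  ] [0.4836 0.2201 0.088 ] [3.6 1.7] 33.7
side 9 [230.8 114.4] [0.4391 0.2498 0.07  ] [0.4371 0.2264 0.088 ] [2. 5.] 90.0
side 98 [240.8 135. ] [0.4532 0.1506 0.07  ] [0.4509 0.1292 0.088 ] [ 5.2 19.1] 85.2
shoulder corners [[ 0.5023 -0.306   0.097 ]
 [ 0.4262 -0.4046  0.097 ]
 [ 0.4667 -0.279   0.097 ]]
label corners [[ 0.4629 -0.3333  0.127 ]
 [ 0.4441 -0.3582  0.127 ]
 [ 0.4245 -0.344   0.127 ]
 [ 0.4439 -0.3177  0.127 ]]
label side [[ 0.4436 -0.3162  0.127 ]
 [ 0.4628 -0.3321  0.127 ]
 [ 0.4421 -0.3572  0.127 ]
 [ 0.4246 -0.341   0.127 ]]
seat [[0.4953 0.2249 0.07  ]
 [0.4864 0.1293 0.07  ]
 [0.4174 0.1334 0.07  ]
 [0.4251 0.2299 0.07  ]] [0.45606957 0.17936446 0.07      ]
seat side [[0.4237 0.2315 0.07  ]
 [0.4976 0.2239 0.07  ]
 [0.4873 0.1238 0.07  ]
 [0.4156 0.1305 0.07  ]] [0.45603037 0.17742411 0.07      ]
NEW top 22 [149.63636364 241.68181818] [[-0.0351 -0.0376 -0.0043]]
NEW side 15 [225.66666667  89.73333333] [[-0.0353 -0.0348 -0.0043]]
```

Call:
carry_out --moves "2 0 10 0; 2 0 30 0; 2 0 42 0; 2 0 46 0; 2 0 46 0; 2 0 46 0"

```text
t: 8.52
tool_pos: [0.456, 0.1788, 0.1928]
tcp_rot: [0.0, 0.33, 0.944, 0.0]
contact_force: [-0.1, 0.5, -5.0]
width: 0.0426
```

```bash
python3 -c "
from g import *
go((.456,.1785,.1735))
im=manip.get_image('side')[:,:,::-1];cv2.imwrite('pics/s5.png',cv2.resize(im[80:180,190:290],None,fx=6,fy=6,interpolation=cv2.INTER_CUBIC))
"
```

```text
t 8.525 tcp [0.456  0.1788 0.1928] yaw_y 51.48 tilt [ 6.e-04  4.e-04 -1.e+00] F [-0.09  0.5  -4.98] w 0.0426
(0.456, 0.1785, 0.1735) [-0.1 -0.3 19.3]
```

View pics/s5.png

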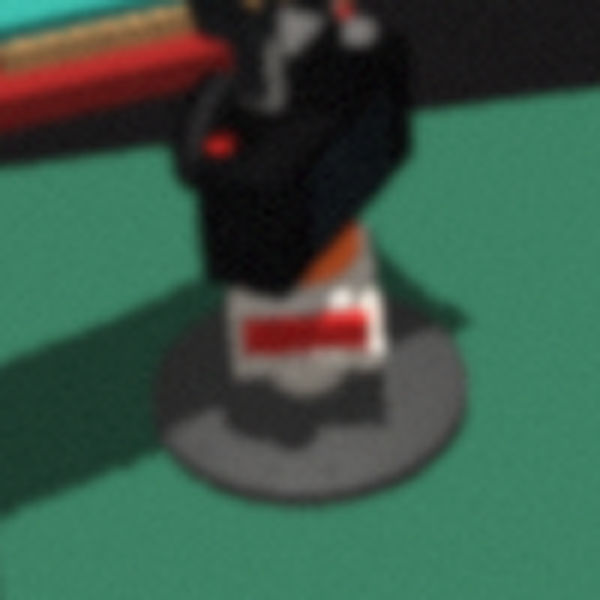

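Foot hovers centred above the head (orange at about 335,255 in the crop, over the plate at 305,320). Push down in steps.

Call:
carry_out --moves "0 0 3 0; 0 0 6 0; 0 0 8 0; 0 0 10 0; 0 0 10 0"

```text
t: 9.2
tool_pos: [0.456, 0.1789, 0.1824]
tcp_rot: [0.0, 0.33, 0.944, 0.0]
contact_force: [1.4, 2.4, -0.9]
width: 0.0423
```

Call:
carry_out --moves "0 0 2 0; 0 0 4 0; 0 0 5 0; 0 0 5 0"

```text
t: 9.7
tool_pos: [0.4558, 0.1789, 0.1769]
tcp_rot: [0.0, 0.33, 0.944, 0.0]
contact_force: [3.1, 4.3, -10.7]
width: 0.0424
```

Call:
carry_out --moves "0 0 1.5 0; 0 0 3 0; 0 0 3 0; 0 0 3 0"

```text
t: 10.2
tool_pos: [0.4559, 0.1793, 0.174]
tcp_rot: [0.0, 0.33, 0.944, 0.0]
contact_force: [4.5, 6.8, -9.8]
width: 0.0422
```

```bash
python3 -c "
from g import *
go((.456,.1785,.1735))"
```

```text
t 10.2 tcp [0.4559 0.1793 0.174 ] yaw_y 51.51 tilt [ 5.e-04  7.e-04 -1.e+00] F [ 4.51  6.79 -9.82] w 0.0422
(0.456, 0.1785, 0.1735) [-0.6 -0.6  0.5]
```

Call:
carry_out --moves "0 0.5 1 0; 0 1 2 0; 0 1 2 0; 0 1 2 0"

```text
t: 10.7
tool_pos: [0.4567, 0.1794, 0.1737]
tcp_rot: [-0.0, 0.33, 0.944, 0.0]
contact_force: [-7.6, -1.5, 29.3]
width: 0.0424
```

Call:
carry_out --moves "0 0 -0.5 0; 0 0 -1 0; 0 0 -1 0"

```text
t: 11.08
tool_pos: [0.4564, 0.1795, 0.1738]
tcp_rot: [-0.0, 0.33, 0.944, 0.0]
contact_force: [-2.8, 1.2, 10.1]
width: 0.0423
```

```bash
python3 -c "
from g import *
go((.456,.1785,.1735))
im=manip.get_image('side')[:,:,::-1];cv2.imwrite('pics/s6.png',cv2.resize(im[80:180,190:290],None,fx=6,fy=6,interpolation=cv2.INTER_CUBIC))
"
```

```text
t 11.075 tcp [0.4564 0.1795 0.1738] yaw_y 51.48 tilt [-1.e-04  4.e-04 -1.e+00] F [-2.85  1.24 10.1 ] w 0.0423
(0.456, 0.1785, 0.1735) [-0.3 -1.   0.3]
```

View pics/s6.png

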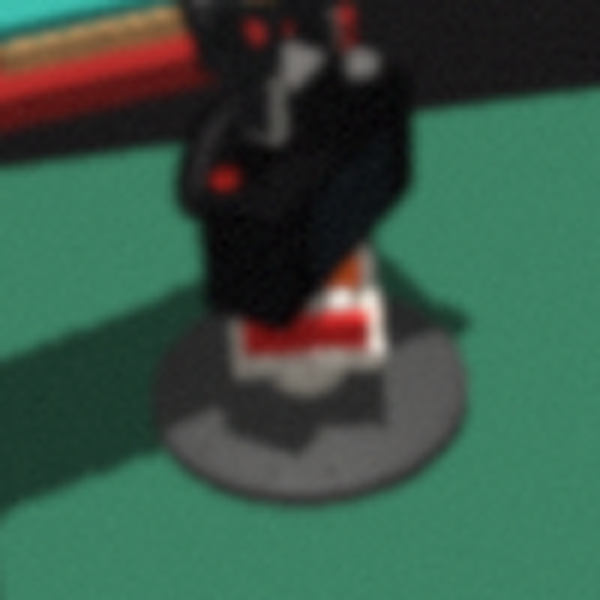

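The foot has sunk into the head (camera about 6 px lower; the front cheek is now partly hidden by the body). Seated under 10 N. Now the slow tug.

Call:
carry_out --moves "0 0 -0.5 0; 0 0 -1 0; 0 0 -2 0; 0 0 -3 0; 0 0 -4 0; 0 0 -5 0; 0 0 -6 0; 0 0 -7 0; 0 0 -8 0; 0 0 -9 0; 0 0 -10 0; 0 0 -11 0"

```text
t: 12.62
tool_pos: [0.4563, 0.1795, 0.1844]
tcp_rot: [-0.0, 0.33, 0.944, 0.0]
contact_force: [0.9, 4.4, -9.8]
width: 0.0426
```

Call:
carry_out --moves "0 0 0 0; 0 0 0 0; 0 0 0 0"

```text
t: 13.0
tool_pos: [0.4564, 0.1795, 0.1843]
tcp_rot: [0.0, 0.33, 0.944, 0.0]
contact_force: [0.4, 5.1, -7.7]
width: 0.0426
```

```bash
python3 -c "
from g import *
go((.456,.1785,.1735))
im=manip.get_image('side')[:,:,::-1];cv2.imwrite('pics/s7.png',cv2.resize(im[80:180,190:290],None,fx=6,fy=6,interpolation=cv2.INTER_CUBIC))
"
```

```text
t 13.0 tcp [0.4564 0.1795 0.1843] yaw_y 51.49 tilt [ 0.  0. -1.] F [ 0.43  5.11 -7.73] w 0.0426
(0.456, 0.1785, 0.1735) [-0.3 -1.  10.8]
```

View pics/s7.png

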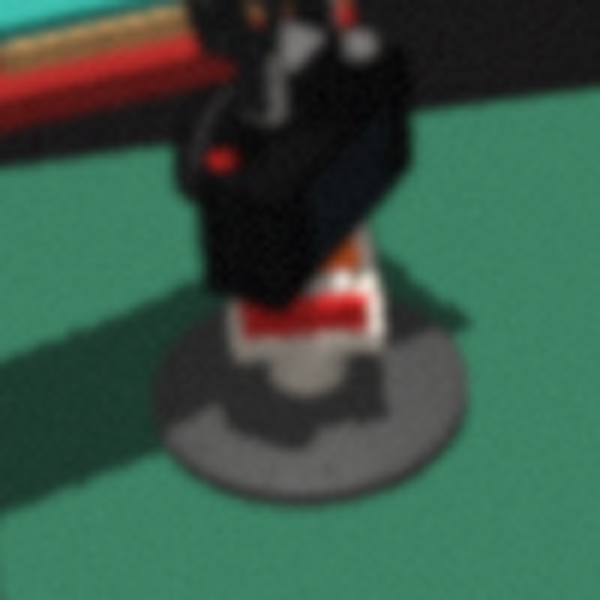

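The head came up together with the camera: cheek from row 333 to 315 and button from 178 to 160 in the crop. It has latched, so I'll lower it.

Call:
carry_out --moves "0 0 1 0; 0 0 2.5 0; 0 0 4 0; 0 0 5.5 0; 0 0 7 0; 0 0 8.5 0; 0 0 10 0; 0 0 11 0; 0 0 11 0; 0 0 11 0; 0 0 11 0"

```text
t: 14.42
tool_pos: [0.4566, 0.1795, 0.1738]
tcp_rot: [0.0, 0.33, 0.944, 0.0]
contact_force: [-3.6, 3.5, 6.2]
width: 0.0425
```

Call:
carry_out --moves "0 0 0 0; 0 0 0 0; 0 0 0 0; 0 0 0 0; 0 0 0 0; 0 0 0 0; 0 0 0 0; 0 0 0 0" --jaw 1

```text
t: 15.42
tool_pos: [0.4564, 0.1794, 0.1733]
tcp_rot: [-0.0, 0.33, 0.944, -0.0]
contact_force: [-0.2, 0.9, 0.6]
width: 0.0857
```

Call:
carry_out --moves "0 0 -10 0; 0 0 -30 0; 0 0 -60 0; 0 0 -100 0; 0 0 -130 0; 0 0 -130 0; 0 0 -130 0"

```text
t: 16.3
tool_pos: [0.4561, 0.1793, 0.3032]
tcp_rot: [-0.0, 0.33, 0.944, -0.0]
contact_force: [0.2, -0.2, 0.2]
width: 0.0854
```

```bash
python3 -c "
from g import *
go((.456,.1785,.1735))
im=manip.get_image('side')[:,:,::-1];cv2.imwrite('pics/s8.png',cv2.resize(im[60:180,180:300],None,fx=5,fy=5,interpolation=cv2.INTER_CUBIC))
"
```

```text
t 16.3 tcp [0.4561 0.1793 0.3032] yaw_y 51.49 tilt [-2.e-04  0.e+00 -1.e+00] F [ 0.2  -0.18  0.22] w 0.0854
(0.456, 0.1785, 0.1735) [ -0.4  -0.7 129.7]
```

View pics/s8.png

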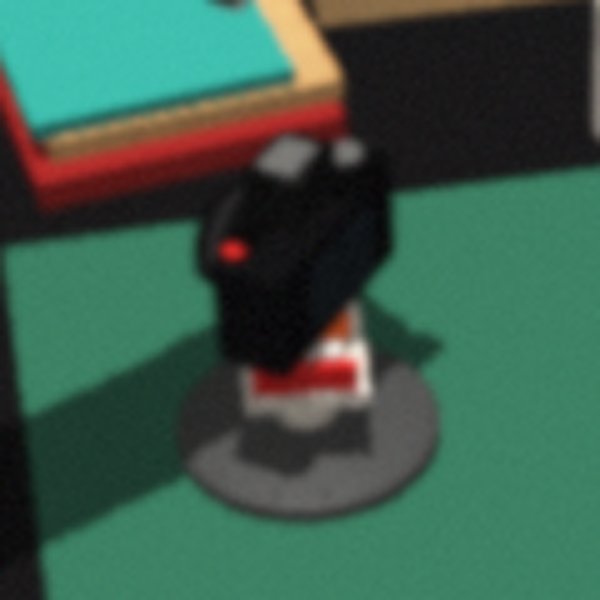

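The camera stands upright, fully down (button at row 110 of the full picture, the same as when seated before the tug). The gripper is clear.

```bash
python3 -c "
from workcell import manip
print(manip.hand_in())"
```

```text
the job is handed in; nothing more can be done
None
```

The black camera is latched on the stand's quick-release head, standing upright with the column back down. I handed the job in at about 16.3 s; no verdict was reported.

- **Seating:** I gripped the camera by its hump and pushed it down until it stopped firmly under about 29 N. The tool was then at z = 0.174 m, which matches the foot being on the seat.
- **Tug:** I lifted about 10.6 mm. In the pictures the head rose by the same amount as the camera, and the load of about 8–10 N fits the camera plus column, so it stayed latched on the first try.
- **Release:** I let the column down, opened the fingers and backed off 130 mm. The last picture shows the camera upright, at the same image row as when it was seated. The wrist force is near zero.
- **Residuals:** Up to about 8 N of sideways force showed while seating. The two views disagreed on the seat centre by about 2 mm, within the 15 mm tolerance.
- **Compact and look-alikes:** I never reached for the compact or the coloured look-alikes. I didn't take a final picture of them.

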